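# Re-rack polishing bars in reverse order

### The job

Move the three polishing compound bars and the sanding block one by one from the blue storage rack into the wooden rack, so that they stand there in reverse order as the robot sees it: what stood leftmost in the blue rack goes into the rightmost pocket, what stood second from the left into the second pocket from the right, and so on. Each must stand upright on the floor of its own pocket, the same end up as now, and be let go. Do not disturb the tin, the brass ring and the steel nut lying near by.

Things in the scene. Friction and masses are not known exactly. Their poses are not given: they have to be found in the camera images.
- red_bar_center (a point): Centre of the red polishing compound bar, pale paper band below: 85 mm high as it stands on end, 33 along its own x, 31 along its own z. At the start it stands in a grey socket, underside 10 mm above the worktop; grip the exposed top across its own x axis. Own y axis straight down, own x level along the rack's x axis, own z level along the rack's +y axis.
- white_bar_center (a point): Centre of the white (pale grey) polishing compound bar, the shortest: 60 mm high as it stands on end, 33 along its own x, 31 along its own z. At the start it stands in a grey socket, underside 10 mm above the worktop; grip the exposed top across its own x axis. Own y axis straight down, own x level along the rack's x axis, own z level along the rack's +y axis.
- brown_bar_center (a point): Centre of the light brown polishing compound bar, pale paper band below: 90 mm high as it stands on end, 33 along its own x, 31 along its own z. At the start it stands in a grey socket, underside 10 mm above the worktop; grip the exposed top across its own x axis. Own y axis straight down, own x level along the rack's x axis, own z level along the rack's +y axis.
- sanding_block_center (a point): Centre of the sanding block, darker brown with a black face, wide and thin: 81 mm high as it stands on end, 51 along its own x, 22 along its own z. At the start it stands in a narrow slot (2 mm play each side, so draw it straight up), underside 10 mm above the worktop; grip the exposed top across its own x axis. Own y axis straight down, own x level along the rack's x axis, own z level along the rack's +y axis.
- socket_red: grey plastic socket, 54 x 50 mm, whose top is 32 mm above the worktop, fixed on the blue rack; it is the one in which the red bar stands at the start, and so records that thing's place in the row. Opening 42 x 40 mm (x by y), floor 10 mm above the worktop. Origin at the centre of its underside, axes as those of the blue rack. It does not move.
- socket_white: grey plastic socket, 54 x 50 mm, whose top is 32 mm above the worktop, fixed on the blue rack; it is the one in which the white bar stands at the start, and so records that thing's place in the row. Opening 42 x 40 mm (x by y), floor 10 mm above the worktop. Origin at the centre of its underside, axes as those of the blue rack. It does not move.
- socket_brown: grey plastic socket, 54 x 50 mm, whose top is 32 mm above the worktop, fixed on the blue rack; it is the one in which the brown bar stands at the start, and so records that thing's place in the row. Opening 42 x 40 mm (x by y), floor 10 mm above the worktop. Origin at the centre of its underside, axes as those of the blue rack. It does not move.
- socket_block: grey plastic socket, 66 x 50 mm, whose top is 50 mm above the worktop, fixed on the blue rack; it is the one in which the sanding block stands at the start, and so records that thing's place in the row. Opening 56 x 26 mm (x by y), floor 10 mm above the worktop. Origin at the centre of its underside, axes as those of the blue rack. It does not move.
- blue_rack: Blue storage rack: base plate 86 x 246 x 6 mm with end cheeks 24 mm high, carrying the four sockets in a row at y = +87, +29, -29, -87 mm of its frame. Origin at the centre of its underside, x away from the robot (turned up to 0.2 rad), y to the robot's left along the row, z up. Fixed.
- wood_rack: Wooden rack, 80 x 238 x 30 mm, empty at the start: four pockets centred at x = 0, y = +87, +29, -29, -87 mm of its frame, each 68 (x) by 52 (y), floor 6 and rim 30 mm above the worktop. Origin and axes as for the blue rack. Fixed; stands to the left or right of the robot, the blue rack on the other side.
- tin: Bystander, to be left alone: flat round open tin of dark paste, diameter 72 and height 20 mm. Origin at the centre of its underside.
- brass_ring: Bystander, to be left alone: brass-coloured ring, diameter 36 and height 16 mm. Origin at the centre of its underside.
- steel_nut: Bystander, to be left alone: steel nut, 24 x 27 x 13 mm. Origin at the centre of its underside.
There are look-alikes about, which are no part of the job. What is shaped like the part that bears white_bar_center but orange is not meant.

How it is judged:
At the end, for the whole second after the job is handed in: Each thing stands in the wooden pocket that mirrors its starting place in the blue rack: centre within 18 mm along the row and 22 mm across it, height within 6 mm of standing on the pocket floor, same end up, within 0.12 rad of upright, at rest (((y of socket_red in the frame of blue_rack between 0.067 and 0.107 m and y of red_bar_center in the frame of wood_rack between -0.105 and -0.069 m) or (y of socket_red in the frame of blue_rack between 0.009 and 0.049 m and y of red_bar_center in the frame of wood_rack between -0.047 and -0.011 m) or (y of socket_red in the frame of blue_rack between -0.049 and -0.009 m and y of red_bar_center in the frame of wood_rack between 0.011 and 0.047 m) or (y of socket_red in the frame of blue_rack between -0.107 and -0.067 m and y of red_bar_center in the frame of wood_rack between 0.069 and 0.105 m)) and x of red_bar_center in the frame of wood_rack between -0.022 and 0.022 m and height (world z) of red_bar_center between 0.0425 and 0.0545 m and angle between each of red_bar_center, white_bar_center, brown_bar_center, sanding_block_center's own y axis and vertical above 3.0216 rad and linear speed of each of red_bar, white_bar, brown_bar, sanding_block below 0.02 m/s and angular speed of each of red_bar, white_bar, brown_bar, sanding_block below 0.2 rad/s and ((y of socket_white in the frame of blue_rack between 0.067 and 0.107 m and y of white_bar_center in the frame of wood_rack between -0.105 and -0.069 m) or (y of socket_white in the frame of blue_rack between 0.009 and 0.049 m and y of white_bar_center in the frame of wood_rack between -0.047 and -0.011 m) or (y of socket_white in the frame of blue_rack between -0.049 and -0.009 m and y of white_bar_center in the frame of wood_rack between 0.011 and 0.047 m) or (y of socket_white in the frame of blue_rack between -0.107 and -0.067 m and y of white_bar_center in the frame of wood_rack between 0.069 and 0.105 m)) and x of white_bar_center in the frame of wood_rack between -0.022 and 0.022 m and height (world z) of white_bar_center between 0.03 and 0.042 m and ((y of socket_brown in the frame of blue_rack between 0.067 and 0.107 m and y of brown_bar_center in the frame of wood_rack between -0.105 and -0.069 m) or (y of socket_brown in the frame of blue_rack between 0.009 and 0.049 m and y of brown_bar_center in the frame of wood_rack between -0.047 and -0.011 m) or (y of socket_brown in the frame of blue_rack between -0.049 and -0.009 m and y of brown_bar_center in the frame of wood_rack between 0.011 and 0.047 m) or (y of socket_brown in the frame of blue_rack between -0.107 and -0.067 m and y of brown_bar_center in the frame of wood_rack between 0.069 and 0.105 m)) and x of brown_bar_center in the frame of wood_rack between -0.022 and 0.022 m and height (world z) of brown_bar_center between 0.045 and 0.057 m and ((y of socket_block in the frame of blue_rack between 0.067 and 0.107 m and y of sanding_block_center in the frame of wood_rack between -0.105 and -0.069 m) or (y of socket_block in the frame of blue_rack between 0.009 and 0.049 m and y of sanding_block_center in the frame of wood_rack between -0.047 and -0.011 m) or (y of socket_block in the frame of blue_rack between -0.049 and -0.009 m and y of sanding_block_center in the frame of wood_rack between 0.011 and 0.047 m) or (y of socket_block in the frame of blue_rack between -0.107 and -0.067 m and y of sanding_block_center in the frame of wood_rack between 0.069 and 0.105 m)) and x of sanding_block_center in the frame of wood_rack between -0.022 and 0.022 m and height (world z) of sanding_block_center between 0.0405 and 0.0525 m); the robot touches nothing.
It fails at once if the tin, the brass ring or the steel nut is moved by more than 20 mm (distance of any of tin, brass_ring, steel_nut from where it was at the start of the episode above 0.02 m).
It also fails if it takes over 128 s, if anything falls off the work surface, if the arm or the gripper's body presses on something with over 40 N, if the wrist force passes 120 N, or if a joint passes its speed limit or range.

### The arm

A 6-joint arm with a two-finger parallel gripper is mounted at the origin on a cart in front of the work surface, level with it; the furniture and walls round the work are solid. World frame = base frame: x ahead of the robot, y to its left, z up, the work surface at z = 0. Lengths are in m, angles in rad, forces in N, time in s.
With the tool pointing down it reaches from about 0.4 to 0.925 m from the base axis. Payload 3.4 kg.
Tool frame: the origin (TCP) lies at the very end of the fingers, on their centre line; the grasp point (between the pads) lies r.pinch_z behind it (r.pinch_z is the distance from the TCP to the grasp point, in m); z points along the fingers, y is the direction in which the jaws open and shut (so a half turn about z gives the same grasp; the last joint's range is limited). The gripper opens to 85 mm and grips with 20 to 120 N. Pads are 22 mm wide; open, the fingers measure 114 mm over their backs; the gripper's body (76 mm by 85 mm) begins 54 mm behind the grasp point. The pads swing forward as they close: fully open they stand 13 mm farther back than shut.
Start: joints at [1.153, 0.307, 1.506, -0, 1.328, -0.073], TCP at [0.194, 0.541, 0.231] pointing down, gripper open.
Joint ranges: [-3.12, 3.12], [-1.05, 2.28], [0.14, 2.33], [-1.42, 4.57], [0.1, 2.73], [-2.68, 2.68]. Speed limits (rad/s): [2.57, 2.57, 3.14, 3.14, 3.14, 3.14].

### API

Orientations are given as a rotation vector (axis times angle).
In Python, from bench import status, imaging, r gives the robot as it stands.
- The arm moves only by the shell command python3 -m creep 'ROWS' [OPENING]. ROWS is text: rows parted by semicolons, each of 4 numbers parted by spaces: the shift along the tool's x, y, z in mm, then the turn about the tool's z in rad. A call has 1 to 12 rows; each row is the pose to reach, as a shift and turn from the pose commanded when the call began, along the tool's axes at that moment; what a row does not reach only later rows make up. A row lasts 1/10 s, in which the tool goes at most 50 mm and 8.59 degrees, less where a joint would pass 70% of its speed; a pose out of reach is approached as far as the arm can. A call with a gripper value outside its range is refused whole. OPENING is the gripper's target within -1 to 1 (fully open at 1, half-way at 0, shut at -1), set as the call begins (- or left out, the last holds). The fingers move at their own pace and stop on an object; the grip force is fixed at half the most. Time passes only in rows, so rows that repeat a pose let the fingers close. It gives the time, the measured TCP pose, the force and the opening at its end, in the units of the state.
- status.read_state(): the state, without advancing time (a new reading comes with each control period).
- imaging.read_camera(name): name is "scene" or "side" or "wrist"; returns a dict with "color" (400x640x3 uint8, red, green, blue), "depth" (400x640 float32, m along the optical axis (not along the pixel's ray), 0 where there is no reading), "fx", "fy", "cx", "cy" (pixels), "rvec" (rotation vector, rad) and "tvec" (3), from world to camera coordinates, as OpenCV has them. Camera axes: x right, y down, z forward; pixel columns grow to the right and rows downward; lengths in m; the calibration is good to about 2 mm. A picture is of the moment at which its call begins.
- r.sign_off(): hands the job in, once; it reports no verdict.
The state is a dict: "t": time; "joints": joint angles; "dq": joint speeds; "tau": joint torques, N m; "tcp_pos": TCP position; "tool_rot": TCP orientation; "force": force on the tool from outside, world axes, zero at the start; "wrist_torque": the same for the moment, N m; "gripper_width": finger opening in m.
Only numpy, scipy, OpenCV 4.12 (cv2) and the standard library are available. Lean on these libraries where they do the work, as an engineer would, in place of code of your own. Each camera call takes 0.05 s, during which the arm holds its last target.

## Working session

There is one attempt and no reset: what is moved stays moved. The work goes in short steps, Python scripts to look and compute and a shell command to move; the robot and the scene stay as the last step left them, time stands still between calls to the robot, and variables do not carry over. Pictures are saved under pics/ and viewed, and the job is handed in when it is done.

```bash
ls; mkdir -p pics
python3 - <<'E'
from bench import status, imaging, r
import cv2
print(status.read_state(), r.pinch_z)
for n in("scene","side","wrist"):
    d=imaging.read_camera(n); cv2.imwrite(f"pics/{n}0.png",d["color"][:,:,::-1]); print(n,d["fx"],d["cx"],d["cy"],d["rvec"],d["tvec"])
E
```

```text
pics
{'t': 0.0, 'joints': array([ 1.15348551e+00,  3.07533828e-01,  1.50770238e+00,  9.74723605e-06,
        1.32842054e+00, -7.35130932e-02]), 'dq': array([ 0.00072983, -0.00023106, -0.00040947, -0.00078693, -0.00097218,
        0.0018198 ]), 'tau': array([-1.69717616e-03, -4.57565117e+01, -2.51917559e+01, -5.29520294e-04,
        1.34016041e-02, -3.19136188e-05]), 'tcp_pos': array([0.19354502, 0.54067855, 0.23039256]), 'tool_rot': array([-0.53729653, -3.09478572,  0.003141  ]), 'force': array([ 0.65981865, -0.22536738, -0.28018517]), 'wrist_torque': array([0.00078415, 0.01632633, 0.01296591]), 'gripper_width': 0.08537850075677322} 0.0187
scene 433.78327267106937 316.00261094162414 198.53552137488023 [ 1.91564637 -1.13750753  0.57130388] [-0.27509974  0.36176049  0.60659499]
side 411.857018663554 314.89083558191334 209.95002559006892 [ 0.29797549 -2.57057096  1.60504661] [0.56063393 0.12024486 1.09480901]
wrist 284.5784972553957 317.0185122480374 200.23794466696344 [-2.35594056 -1.65897274 -0.25383939] [-0.57599488 -0.03962887  0.37905033]
```

View pics/scene0.png

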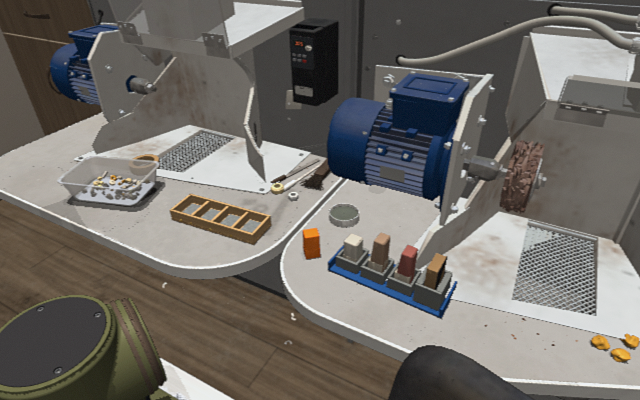

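View pics/side0.png

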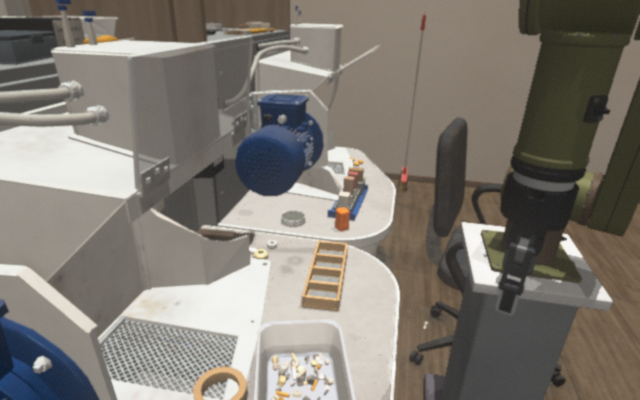

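View pics/wrist0.png

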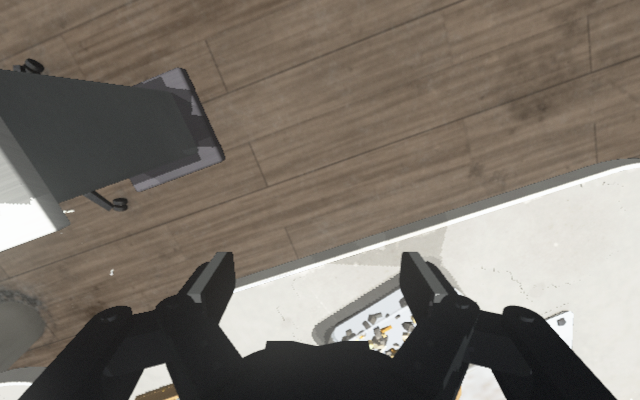

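The scene view shows the blue rack at about (392,275). From left to right it holds white (352,245), brown (381,250), red (408,262) and the block (436,270). The empty wooden rack is at (220,217), the tin at (344,214), and the nut and ring at about (293,196) and (277,188). 

Things that could be mistaken for the targets:
- **White bar:** the orange bar at (312,243) has the same shape.
- **Brown bar:** the block at (436,270) is also brown.
- **Red bar:** nothing else is red.

By description, the white bar is the pale one at (352,245). Next I'll measure positions and check a close crop.

```bash
cat > h.py <<'E'
from bench import status, imaging, r
import cv2, numpy as np
from scipy.spatial.transform import Rotation as R
def cloud(n):
    d=imaging.read_camera(n); Z=d["depth"]; v,u=np.indices(Z.shape)
    P=np.stack([(u-d["cx"])/d["fx"]*Z,(v-d["cy"])/d["fy"]*Z,Z],-1)
    Rm=cv2.Rodrigues(np.array(d["rvec"]))[0]; W=(P-np.array(d["tvec"]).ravel())@Rm
    W[Z<=0]=np.nan
    return d,W
def proj(d,X):
    K=np.array([[d["fx"],0,d["cx"]],[0,d["fy"],d["cy"]],[0,0,1]])
    return cv2.projectPoints(np.array(X,float).reshape(-1,1,3),np.array(d["rvec"]),np.array(d["tvec"]),K,None)[0].reshape(-1,2)
E
python3 - <<'E'
from h import *
d,W=cloud("scene"); c=d["color"]; hsv=cv2.cvtColor(c,cv2.COLOR_RGB2HSV)
np.savez("scene0.npz",c=c,W=W)
cv2.imwrite("pics/crop1.png",cv2.resize(c[190:320,290:470],None,fx=4.4,fy=4.4,interpolation=cv2.INTER_CUBIC)[:,:,::-1])
cv2.imwrite("pics/crop2.png",cv2.resize(c[150:250,150:320],None,fx=4.4,fy=4.4,interpolation=cv2.INTER_CUBIC)[:,:,::-1])
for n,p in dict(white=(352,238),brown=(381,238),red=(408,250),block=(437,258),orange=(312,233),tin=(344,214),nut=(293,196),ring=(277,188),tab=(300,215)).items():
    print(n,W[p[1],p[0]].round(4))
E
```

```text
white [ 0.5089 -0.1157  0.0682]
brown [ 0.5012 -0.1801  0.0985]
red [ 0.4979 -0.2359  0.0933]
block [ 0.5064 -0.2889  0.0889]
orange [ 0.4978 -0.0278  0.0563]
tin [ 0.6475 -0.03    0.0091]
nut [0.6533 0.1189 0.0123]
ring [0.6661 0.1767 0.0123]
tab [ 0.6069  0.0707 -0.0016]
```

View pics/crop1.png

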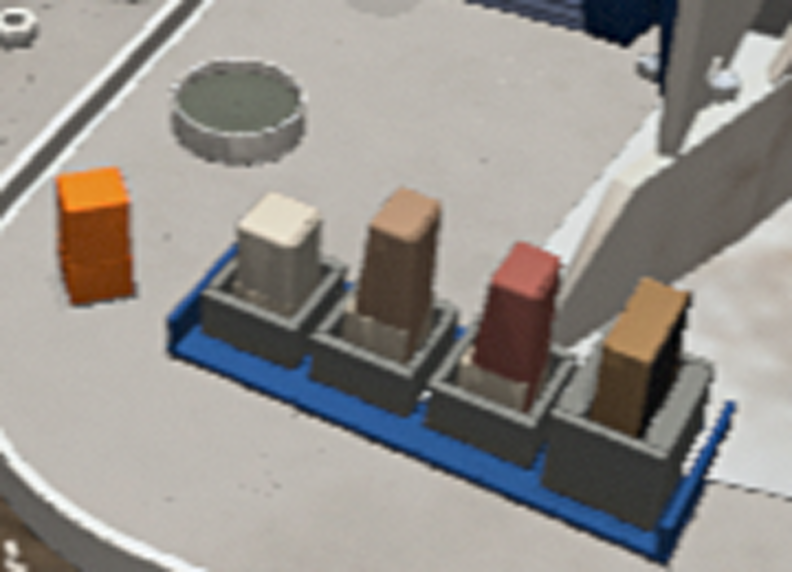

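View pics/crop2.png

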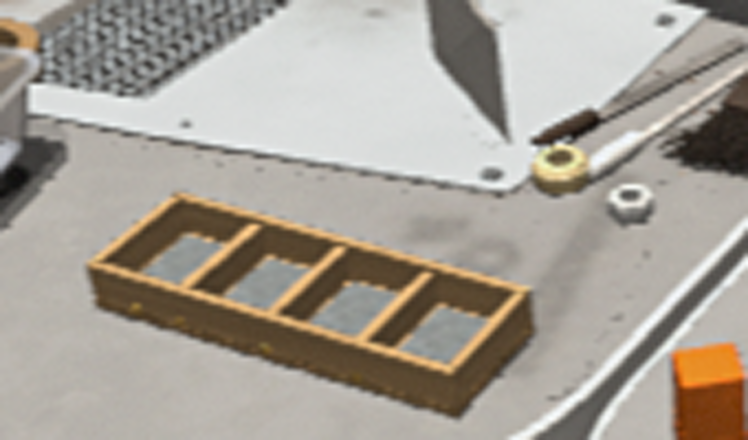

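The crop confirms the order: white, brown, red, block, with the orange bar standing apart. Now I'll fit the rack poses and check for obstacles.

Run:
```python
from h import *
z=np.load("scene0.npz"); c=z["c"];W=z["W"]
hsv=cv2.cvtColor(c,cv2.COLOR_RGB2HSV)
H,S,V=[hsv[...,i].astype(int) for i in range(3)]
def box(m):
    p=W[m][:,:2].astype(np.float32); b=cv2.minAreaRect(p*1000); return len(p),np.round(b[0],1),np.round(b[1],1),round(b[2],2)
X,Y,Z=W[...,0],W[...,1],W[...,2]
wood=(abs(Z-.03)<.004)&(S>70)&(H<30)&(Y>0.05)&(Y<.5)&(X>.38)&(X<.68)
n,l,st,ce=cv2.connectedComponentsWithStats(wood.astype(np.uint8)); k=1+np.argmax(st[1:,4]); print("wood",box(wood)); print("big",box(l==k))
blue=(H>100)&(H<125)&(S>120)&(Z<.03)&(Z>-.005)&(X<.62)&(Y<0)&(X>.35)
print("blue",box(blue))
# tops
for nm,m in dict(white=(abs(Z-.07)<.004)&(Y>-.16)&(Y<-.08)&(X<.56),brown=(abs(Z-.1)<.004)&(Y>-.21)&(Y<-.14)&(X<.56),red=(abs(Z-.095)<.004)&(Y>-.26)&(Y<-.2)&(X<.56),block=(abs(Z-.091)<.004)&(Y>-.33)&(Y<-.26)&(X<.56)).items():
    n,l,st,ce=cv2.connectedComponentsWithStats(m.astype(np.uint8)); k=1+np.argmax(st[1:,4]); print(nm,box(l==k),np.nanmedian(Z[l==k]).round(4))
for nm,m in dict(sock=(abs(Z-.032)<.003)&(S<60)&(Y<-.07)&(Y>-.27)&(X>.42)&(X<.56),sb=(abs(Z-.05)<.003)&(S<60)&(Y<-.25)&(Y>-.37)&(X>.42)&(X<.58)).items(): print(nm,box(m))
# obstacle map: max z per 20mm cell
for x0 in np.arange(.36,.86,.03):
    row=[]
    for y0 in np.arange(.5,-.5,-.04):
        m=(X>=x0)&(X<x0+.03)&(Y>=y0)&(Y<y0+.04)
        row.append("%4d"%(np.nanmax(Z[m])*1000) if m.sum() else "   .")
    print("%.2f"%x0,"".join(row))
print("   ys", " ".join("%.2f"%y for y in np.arange(.5,-.5,-.04)))
```

```text
wood (487, array([492.4, 226. ]), array([ 82.7, 240.8]), 3.6)
big (469, array([492.4, 226. ]), array([ 82.7, 240.8]), 3.6)
blue (1017, array([ 498.4, -205.4]), array([243.6,  83.4]), 86.48)
white (143, array([ 506.6, -120.6]), array([28.2, 32.8]), 82.92) 0.0683
brown (122, array([ 502.4, -182. ]), array([22.1, 34.1]), 86.56) 0.0979
red (129, array([ 498. , -239.2]), array([22. , 31.2]), 82.14) 0.0933
block (216, array([ 496.2, -292.4]), array([21.9, 48.2]), 85.95) 0.0886
sock (539, array([ 500.9, -177.3]), array([ 96.2, 172.4]), 7.54)
sb (327, array([ 520.5, -284.3]), array([ 67.1, 116.8]), 89.43)
0.36    1   1   2   1   1   2   1   1   1   1   1   .   .   .   0   1   1   1   1   1   1   0   .   0   1
0.39   65  66   2   1   1   2   1   1   1   1   1   0   .   0   1   2   1   1   2   2   2   2   1   2   1
0.42   35  65  64   2  29  30  29  28   1   1   1   2   0   2   1   1   1   1   1   2   1   6   2   1   3
0.45   27  51  66   1  29  30  31  29  30  30  30   1   1  25  58  24  32  32  31  58  90  90   1 456 456
0.48   23  65  66   2  29  30  27  26   7  26  30   1   1  59  61  31  
[... 749 characters left out ...]
332 333 341 200 390 390 389
0.72    0   9  10   9 387 387 387 388  10  10  17  23   0 272 273 272 333 334 333 334 339 196 395 395 454
0.75    0   9   9   9 441 393 393 394   5 354 367  15   1 264 264 252 335 333 333 334 336 256 401 458 474
0.78    1   9  10 417 440 399 400 399 394 394 394  15   1   0   0   1   1 329 329  -2 333 405 450 472 474
0.81    0   9   9 403 435 404 404 405 393 394 394   9  -1  -2 289 339 349 366 384 407 427 446 467 471 412
0.84  181  11  10 409 410 410 410 411 410 394 393-752 450 452 455 457 460 463 465 468 470 472 475 477 480
   ys 0.50 0.46 0.42 0.38 0.34 0.30 0.26 0.22 0.18 0.14 0.10 0.06 0.02 -0.02 -0.06 -0.10 -0.14 -0.18 -0.22 -0.26 -0.30 -0.34 -0.38 -0.42 -0.46
```

```bash
cat >> h.py <<'E'
def fr(name):
    import json; c,y=json.load(open("racks.json"))[name]; return np.array(c),y
def slot(name,y):
    c,a=fr(name); return c+y*np.array([-np.sin(a),np.cos(a)])
def row(x,y,z,axis):   # axis: world angle wanted for tool y (mod pi handled outside)
    s=status.read_state(); Rm=R.from_rotvec(s["tool_rot"]).as_matrix()
    sh=Rm.T@(np.array([x,y,z])-s["tcp_pos"])*1000
    cur=np.arctan2(Rm[1,1],Rm[0,1]); dt=-(axis-cur)  # tool z down: +turn = clockwise in world
    dt=(dt+np.pi)%(2*np.pi)-np.pi
    print("row",sh.round(1),"turn",round(dt,3),"or",round(dt-np.sign(dt)*np.pi,3),"j6",s["joints"][5].round(3),"j1",s["joints"][0].round(3),"t",round(s["t"],1),"tcp",s["tcp_pos"].round(4),"w",s["gripper_width"].round(4))
E
echo '{"wood":[[0.4924,0.226],0.063],"blue":[[0.5005,-0.2075],-0.061]}'>racks.json
python3 - <<'E'
from h import *
s=status.read_state(); print(R.from_rotvec(s["tool_rot"]).as_matrix().round(3))
for y in (.087,.029,-.029,-.087): print(slot("blue",y).round(4),slot("wood",y).round(4))
row(.45,.35,.28,.063)
z=np.load("scene0.npz");W=z["W"];X,Y,Z=W[...,0],W[...,1],W[...,2]
for x0 in np.arange(.52,.63,.01):
    print("%.2f"%x0," ".join("%4d"%(np.nanmax(Z[m])*1000) if (m:=(X>=x0)&(X<x0+.01)&(Y>=y0)&(Y<y0+.01)).sum() else "   ." for y0 in np.arange(-.2,-.4,-.01)))
E
```

```text
[[-0.941  0.337 -0.   ]
 [ 0.337  0.941 -0.001]
 [ 0.    -0.001 -1.   ]]
[ 0.5058 -0.1207] [0.4869 0.3128]
[ 0.5023 -0.1786] [0.4906 0.2549]
[ 0.4987 -0.2364] [0.4942 0.1971]
[ 0.4952 -0.2943] [0.4979 0.1392]Traceback (most recent call last):
  File "<stdin>", line 4, in <module>
  File "h.py", line 22, in row
    print("row",sh.round(1),"turn",round(dt,3),"or",round(dt-np.sign(dt)*np.pi,3),"j6",s["joints"][5].round(3),"j1",s["joints"][0].round(3),"t",round(s["t"],1),"tcp",s["tcp_pos"].round(4),"w",s["gripper_width"].round(4))
                                                                                                                                                                                                ^^^^^^^^^^^^^^^^^^^^^^^^
AttributeError: 'float' object has no attribute 'round'
```

```bash
sed -i 's/s\["gripper_width"\].round(4)/round(float(s["gripper_width"]),4)/' h.py
python3 - <<'E'
from h import *
row(.42,.35,.28,.063)
z=np.load("scene0.npz");W=z["W"];X,Y,Z=W[...,0],W[...,1],W[...,2]
print("     "," ".join("%4d"%(y*1000) for y in np.arange(-.2,-.4,-.01)))
for x0 in np.arange(.52,.63,.01):
    print("%.2f"%x0," ".join("%4d"%(np.nanmax(Z[m])*1000) if (m:=(X>=x0)&(X<x0+.01)&(Y>=y0)&(Y<y0+.01)).sum() else "   ." for y0 in np.arange(-.2,-.4,-.01)))
E
```

```text
row [-277.4 -103.6  -49.2] turn 1.164 or -1.978 j6 -0.074 j1 1.153 t 0.2 tcp [0.1937 0.541  0.2307] w 0.0853
      -200 -210 -220 -230 -240 -250 -260 -270 -280 -290 -300 -310 -320 -330 -340 -350 -360 -370 -380 -390
0.52   31   30   30    .    .   29   32   47   48   89   88   51   48   23    9   10    9   11   11   10
0.53   28   21    .    .    .   45    .   48   46    .    .    .    9   23   10   11   10   10   10   10
0.54    4    4    .    .    .   55   60    .    .    .    .    .    8    9   11   10   11   11   10   10
0.55    0    1    .    .    .   66   72    .    .    .    .    .    8   10   10   10   10   11   11   12
0.56    0   -1    .    .    .   75   83   80    .    .    .    .   10    9   10   10   10   11   11   10
0.57    0   -2    .    .    .   78   90   92    .    .    8    9    9    9   10   10   11   10   10   11
0.58    1    .    .    .    .    .   91  142  162    .    9    8   10    9   10   10    9   11   10   11
0.59    1    .    .    .    .    .   91  290  290    .    8    8    9    9   10    9   10   11   11   10
0.60    0    .    .    5    .    .  209  303  300    .    9    8   10    9   10    9   10   11   11   11
0.61    0    .    .    6    .    .  234  308  310   98    9    8    8    9   10    9   10   10   10   12
0.62  192  193  204  203  200    .  246  320  319  101    8    9    9    9    9   10   10   10   11  367
```

```bash
python3 - <<'E'
from h import *
d=imaging.read_camera("wrist"); Rm=cv2.Rodrigues(np.array(d["rvec"]))[0]; C=-Rm.T@np.array(d["tvec"]).ravel()
s=status.read_state();T=R.from_rotvec(s["tool_rot"]).as_matrix()
print("cam in tool",T.T@(C-s["tcp_pos"]),"fwd",T.T@Rm[2])
E
python3 -m creep '-100 -40 -49 0.15; -150 -60 -49 0.3; -200 -80 -49 0.45; -250 -95 -49 0.6; -277 -104 -49 0.75; -277 -104 -49 0.9; -277 -104 -49 1.05; -277 -104 -49 1.164; -277 -104 -49 1.164' 0.3
python3 - <<'E'
from h import *
p=slot("blue",.087); row(p[0]-.08,p[1]+.10,.25,-.061);row(p[0],p[1]+.0,.22,-.061)
E
```

```text
cam in tool [ 0.07583633  0.00152154 -0.14256468] fwd [-0.29989817  0.00097946  0.95397072]
t: 1.15
tcp_pos: [0.42, 0.3494, 0.2801]
tool_rot: [-2.152, -2.288, 0.001]
force: [-0.0, -0.0, 0.3]
gripper_width: 0.0553
row [-369.7  -16.9   30.2] turn 0.122 or -3.019 j6 0.555 j1 0.616 t 1.1 tcp [0.42   0.3494 0.2801] w 0.0553
row [-474.4   56.9   60.2] turn 0.122 or -3.019 j6 0.555 j1 0.616 t 1.1 tcp [0.42   0.3494 0.2801] w 0.0553
```

```bash
python3 -m creep '-50 0 20 0.05; -100 0 40 0.12; -150 0 60 0.12; -200 0 60 0.12; -250 10 60 0.12; -300 20 60 0.12; -350 35 60 0.12; -400 50 60 0.12; -450 57 60 0.12; -474 57 60 0.12; -474 57 60 0.12; -474 57 60 0.12'
python3 - <<'E'
from h import *
p=slot("blue",.087); row(p[0],p[1],.2,-.061)
d,W=cloud("wrist"); cv2.imwrite("pics/w1.png",d["color"][:,:,::-1])
print(proj(d,[[.506,-.1206,.07],[.5024,-.181,.1],[*slot("blue",-.029),.095]]))
E
```

```text
t: 2.35
tcp_pos: [0.5062, -0.1197, 0.22]
tool_rot: [-2.283, -2.157, -0.0]
force: [-0.5, 0.3, -0.3]
gripper_width: 0.0557
row [-1.  -0.3 20. ] turn 0.004 or -3.137 j6 -0.257 j1 -0.314 t 2.4 tcp [ 0.5062 -0.1197  0.22  ] w 0.0557
[[315.72917966 188.82379816]
 [315.49616399 253.34623319]
 [315.13686137 296.48916053]]
```

View pics/w1.png

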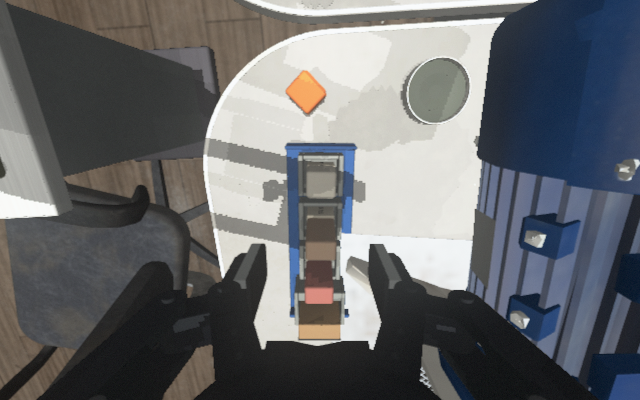

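The wrist view shows, from top to bottom, white (321,180), brown (321,240), red (319,295) and the block (319,330), with the guard edge near (350,265). I'll cross-check the rack position in this view.

Run:
```python
from h import *
d,W=cloud("wrist");c=d["color"];hsv=cv2.cvtColor(c,cv2.COLOR_RGB2HSV);H,S,V=[hsv[...,i].astype(int) for i in range(3)]
X,Y,Z=W[...,0],W[...,1],W[...,2]
def box(m,er=0):
    n,l,st,ce=cv2.connectedComponentsWithStats(m.astype(np.uint8)); k=1+np.argmax(st[1:,4]); m=l==k
    p=W[m][:,:2].astype(np.float32); b=cv2.minAreaRect(p*1000); return len(p),np.round(b[0],1),np.round(b[1],1),round(b[2],2),np.nanmedian(Z[m]).round(4)
blue=(H>100)&(H<125)&(S>120)&(Z<.04)&(Z>-.01)&(X<.56)&(Y<0)&(X>.42)
print("blue",box(blue))
for nm,zz,y in (("white",.07,-.12),("brown",.1,-.18),("red",.095,-.237),("block",.091,-.293)):
    print(nm,box((abs(Z-zz)<.005)&(abs(Y-y)<.03)&(X<.56)&(X>.44)))
print(d["depth"][180,321],W[180,321])
cv2.imwrite("pics/w1c.png",cv2.resize(c[130:350,260:390],None,fx=3,fy=2.7)[:,:,::-1][:600])
```

```text
blue (789, array([ 468.5, -226. ]), array([181.9,  12.2]), 85.76, np.float64(0.0059))
white (813, array([ 512. , -117.2]), array([30.4, 31.3]), 87.08, np.float64(0.0698))
brown (612, array([ 507.8, -177.9]), array([21.7, 31.3]), 87.41, np.float64(0.0995))
red (523, array([ 502.8, -235.7]), array([22.2, 31.9]), 89.49, np.float64(0.0944))
block (732, array([ 501.4, -289.1]), array([23.4, 50.2]), 85.9, np.float64(0.0896))
0.2996383 [ 0.51176883 -0.11016064  0.07038985]
```

View pics/w1c.png

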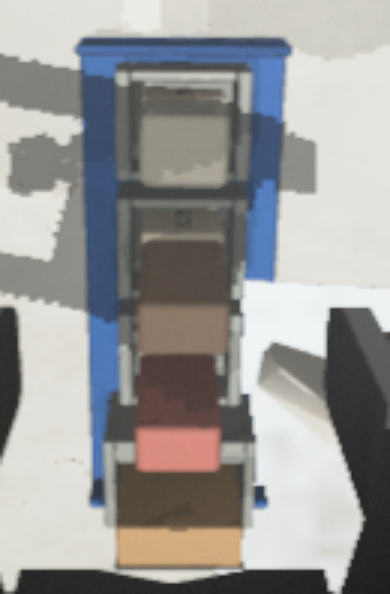

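Run:
```python
from h import *
d,W=cloud("wrist");s=status.read_state();T=R.from_rotvec(s["tool_rot"]).as_matrix()
P=(W-s["tcp_pos"])@T*1000
m=(P[...,2]>-45)&(P[...,2]<15)&(abs(P[...,1])<70)&(abs(P[...,0])<40)
print(m.sum())
for sg in(-1,1):
    q=P[m&(P[...,1]*sg>0)]; print(sg,q.min(0).round(1),q.max(0).round(1)); t=q[q[:,2]>-15]; print(len(t),np.abs(t[:,1]).min(), np.abs(t[:,1]).max(), t[:,0].min(),t[:,0].max())
```

```text
3593
-1 [-10.6 -43.2 -45. ] [ 13.3 -25.8  -3.5]
266 25.830844940619464 38.88434997039161 -10.59414469902705 12.660755469871196
1 [-10.5  29.  -44.9] [13.6 46.4 -4.1]
269 29.13559730604944 42.22366781535793 -10.454328726058284 12.752706228343051
```

```bash
python3 -m creep '1 3.2 30 0; 1 3.2 60 0; 1 3.2 90 0; 1 3.2 115 0; 1 3.2 135 0; 1 3.2 150 0; 1 3.2 160 0; 1 3.2 170 0; 1 3.2 177 0; 1 3.2 180 0; 1 3.2 180 0'
python3 - <<'E'
from h import *
d,W=cloud("wrist");s=status.read_state();T=R.from_rotvec(s["tool_rot"]).as_matrix()
cv2.imwrite("pics/w2.png",d["color"][:,:,::-1])
P=(W-s["tcp_pos"])@T*1000
m=(abs(W[...,2]-.07)<.006)&(abs(P[...,1])<25)&(abs(P[...,0])<40)
print(P[m].min(0),P[m].max(0))
E
```

```text
t: 3.6
tcp_pos: [0.5096, -0.1185, 0.0402]
tool_rot: [-2.284, -2.157, 0.0]
force: [0.4, -0.2, 0.1]
gripper_width: 0.0559
[-13.62002625 -14.13752265 -31.96751442] [ 17.49781327  18.10969836 -23.49031047]
```

View pics/w2.png

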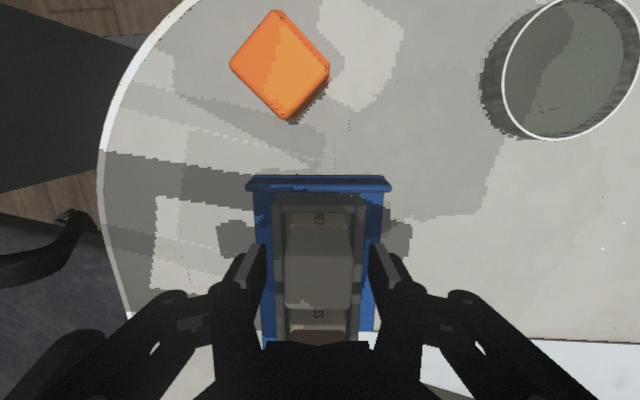

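The bar is centred between the fingers to within about 1 mm. Closing.

```bash
python3 -m creep '0 0 0 0; 0 0 0 0; 0 0 0 0; 0 0 0 0; 0 0 0 0; 0 0 0 0; 0 0 0 0; 0 0 0 0' -1
python3 -m creep '0 0 0 0; 0 0 -5 0; 0 0 -15 0; 0 0 -30 0; 0 0 -50 0; 0 0 -80 0; 0 0 -110 0; 0 0 -140 0; 0 0 -170 0; 0 0 -170 0'
python3 - <<'E'
from h import *
p=slot("wood",-.087); row(p[0]+.0035,p[1]+.0025,.21,.063)
d,W=cloud("wrist"); cv2.imwrite("pics/w3.png",d["color"][:,:,::-1])
E
```

```text
t: 4.45
tcp_pos: [0.5102, -0.1189, 0.0411]
tool_rot: [2.283, 2.156, 0.001]
force: [-0.5, 0.0, 6.7]
gripper_width: 0.0312
t: 5.45
tcp_pos: [0.5122, -0.1194, 0.215]
tool_rot: [2.278, 2.152, 0.007]
force: [-0.3, -1.1, -1.5]
gripper_width: 0.0318
row [260.  -25.7   4.2] turn -0.12 or 3.022 j6 -0.252 j1 -0.309 t 5.5 tcp [ 0.5122 -0.1194  0.215 ] w 0.0318
```

View pics/w3.png

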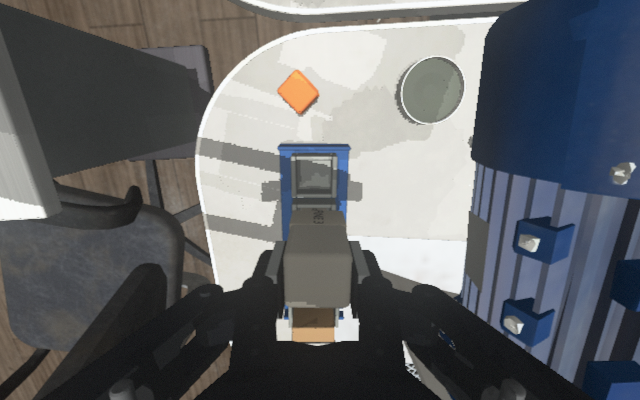

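The white bar is held and its socket is empty. Moving over to the wooden rack.

```bash
python3 -m creep '20 -2 4 0; 55 -5 4 -0.02; 95 -9 4 -0.05; 135 -13 4 -0.08; 175 -17 4 -0.1; 215 -21 4 -0.12; 245 -24 4 -0.12; 260 -26 4 -0.12; 260 -26 4 -0.12; 260 -26 4 -0.12'
cat >> h.py <<'E'
def wood_wrist(tag):
    d,W=cloud("wrist");c=d["color"];hsv=cv2.cvtColor(c,cv2.COLOR_RGB2HSV);H,S,V=[hsv[...,i].astype(int) for i in range(3)]
    cv2.imwrite(f"pics/{tag}.png",c[:,:,::-1])
    X,Y,Z=W[...,0],W[...,1],W[...,2]
    m=(abs(Z-.03)<.005)&(S>70)&(H<30)&(X>.42)&(X<.57)&(Y>.05)&(Y<.38)
    p=W[m][:,:2].astype(np.float32); b=cv2.minAreaRect(p*1000); print("wood",len(p),np.round(b[0],1),np.round(b[1],1),round(b[2],2),cv2.boxPoints(b).round(1).tolist())
    return d,W
E
python3 - <<'E'
from h import *
p=slot("wood",-.087); row(p[0]+.0035,p[1]+.0025,.2,.063); wood_wrist("w4")
E
```

```text
t: 6.5
tcp_pos: [0.4976, 0.1418, 0.2053]
tool_rot: [-2.149, -2.291, 0.004]
force: [-0.7, -0.6, -1.1]
gripper_width: 0.0311
row [-0.4  3.7  5.3] turn 0.001 or -3.141 j6 0.133 j1 0.197 t 6.5 tcp [0.4976 0.1418 0.2053] w 0.0311
wood 3700 [497.9 216.4] [ 79.3 210.7] 4.06 [[450.8999938964844, 318.70001220703125], [465.79998779296875, 108.5], [544.9000244140625, 114.0999984741211], [530.0, 324.29998779296875]]
```

View pics/w4.png

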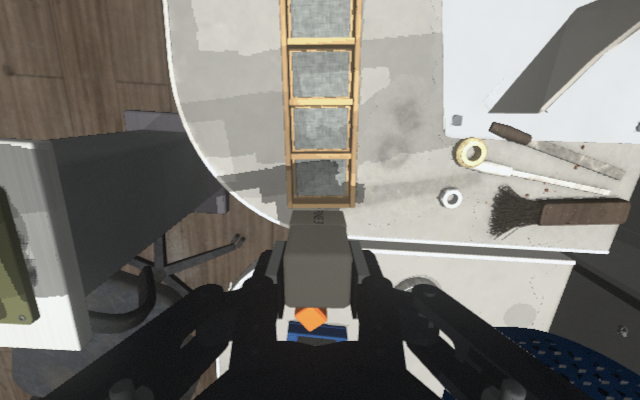

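```bash
echo '{"wood":[[0.4955,0.2287],0.067],"blue":[[0.504,-0.205],-0.061]}'>racks.json
python3 - <<'E'
from h import *
p=slot("wood",-.087); row(*p,.08,.067)
E
```

```text
row [  0.4   3.6 125.6] turn -0.004 or 3.137 j6 0.133 j1 0.196 t 6.5 tcp [0.4979 0.1414 0.2056] w 0.0308
```

```bash
python3 -m creep '0 3.6 30 0; 0 3.6 65 0; 0 3.6 95 0; 0 3.6 115 0; 0 3.6 130 0; 0 3.6 143 0; 0 3.6 153 0; 0 3.6 160 0; 0 3.6 160 0'
python3 -m creep '0 0 3 0; 0 0 5 0; 0 0 7 0; 0 0 8 0; 0 0 8 0'
python3 - <<'E'
from h import *
d,W=cloud("wrist"); cv2.imwrite("pics/w5.png",d["color"][:,:,::-1])
row(*slot("wood",-.087),.037,.067)
E
```

```text
t: 7.45
tcp_pos: [0.5015, 0.1419, 0.0456]
tool_rot: [-2.151, -2.289, 0.002]
force: [-1.0, 0.6, -1.5]
gripper_width: 0.031
t: 7.95
tcp_pos: [0.502, 0.1428, 0.0384]
tool_rot: [2.15, 2.291, 0.0]
force: [-0.5, -0.3, -2.1]
gripper_width: 0.0312
row [-0.9 -0.7  1.4] turn -0.004 or 3.138 j6 0.133 j1 0.196 t 8.0 tcp [0.502  0.1428 0.0384] w 0.0312
```

View pics/w5.png

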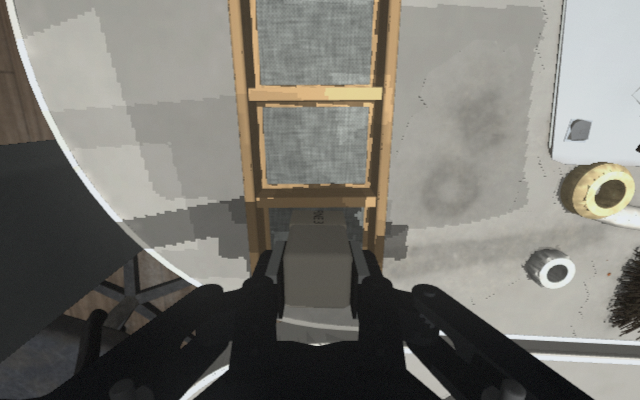

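The bar is centred over its pocket, with no floor contact yet. I'll lower it a little more and release.

```bash
python3 -m creep '0 0 1 0; 0 0 2 0; 0 0 2 0; 0 0 2 0'
python3 -m creep '0 0 0 0; 0 0 0 0; 0 0 0 0; 0 0 0 0; 0 0 0 0' 0.2
python3 -m creep '0 0 -10 0; 0 0 -30 0; 0 0 -60 0; 0 0 -100 0; 0 0 -140 0; 0 0 -175 0; 0 0 -185 0; 0 0 -185 0' 0.3
python3 - <<'E'
from h import *
d,W=wood_wrist("w6")
Z=W[...,2];m=(abs(Z-.066)<.01)&(W[...,1]>.1)&(W[...,1]<.19)&(W[...,0]>.46)&(W[...,0]<.55)
print(W[m].min(0),W[m].max(0),np.median(W[m],0)); row(*slot("blue",.029),.22,-.061)
E
```

```text
t: 8.4
tcp_pos: [0.5022, 0.1428, 0.0371]
tool_rot: [2.15, 2.29, 0.001]
force: [-2.3, 0.0, 5.3]
gripper_width: 0.0315
t: 8.9
tcp_pos: [0.502, 0.1427, 0.0362]
tool_rot: [-2.15, -2.29, 0.0]
force: [0.0, 0.1, 0.3]
gripper_width: 0.0512
t: 9.7
tcp_pos: [0.5031, 0.143, 0.2237]
tool_rot: [2.148, 2.288, 0.006]
force: [0.5, 0.2, -0.1]
gripper_width: 0.0554
wood 3377 [497.6 220.1] [ 79.2 217.9] 4.07 [[450.3999938964844, 326.0], [465.79998779296875, 108.5999984741211], [544.9000244140625, 114.30000305175781], [529.4000244140625, 331.6000061035156]]
[0.48812482 0.12863349 0.05612936] [0.52059556 0.16015019 0.06877878] [0.50411566 0.1459799  0.06582212]
row [-318.3  -16.2    1.7] turn 0.124 or -3.018 j6 0.133 j1 0.196 t 9.8 tcp [0.5019 0.1427 0.2218] w 0.0554
```

View pics/w6.png

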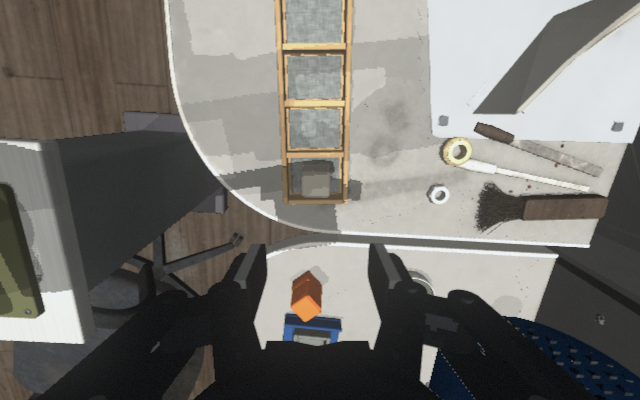

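White is standing in the rightmost pocket with its top at 66 mm. Brown is next.

```bash
python3 -m creep '-30 -1 0 0.02; -75 -3 0 0.06; -125 -6 0 0.1; -175 -9 0 0.124; -225 -12 0 0.124; -270 -14 0 0.124; -300 -16 0 0.124; -319 -16 0 0.124; -319 -16 0 0.124; -319 -16 0 0.124; -319 -16 0 0.124'
cat >> h.py <<'E'
def top(tag,z):
    d,W=cloud("wrist");s=status.read_state();T=R.from_rotvec(s["tool_rot"]).as_matrix()
    cv2.imwrite(f"pics/{tag}.png",d["color"][:,:,::-1])
    P=(W-s["tcp_pos"])@T*1000-[1.1,1.6,0]
    m=(abs(W[...,2]-z)<.006)&(abs(P[...,1])<36)&(abs(P[...,0])<25)
    print("top in tool, corrected",P[m].min(0).round(1),P[m].max(0).round(1),np.median(W[m][:,2]).round(4),s["tcp_pos"].round(4))
E
python3 - <<'E'
from h import *
top("w7",.1); row(*slot("blue",.029),.06,-.061)
E
```

```text
t: 10.85
tcp_pos: [0.5053, -0.1754, 0.2201]
tool_rot: [-2.285, -2.151, 0.001]
force: [0.3, 0.4, 0.4]
gripper_width: 0.0555
top in tool, corrected [-16.9 -14.4 118.7] [  6.6  17.1 126.3] 0.0995 [ 0.5055 -0.1753  0.2205]
row [ -0.9   0.6 160.5] turn 0.001 or -3.14 j6 -0.353 j1 -0.413 t 10.9 tcp [ 0.5055 -0.1753  0.2205] w 0.0553
```

View pics/w7.png

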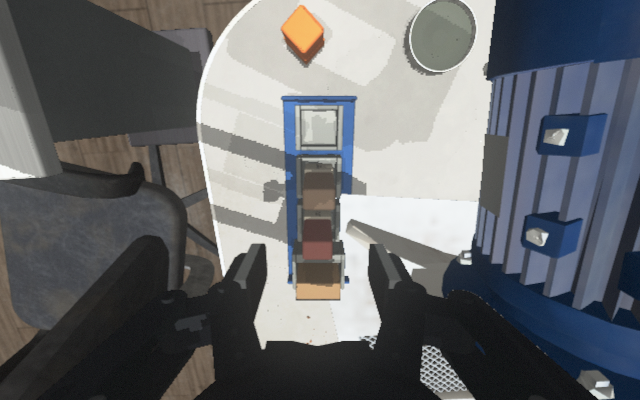

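```bash
python3 -m creep '-4 1 30 0; -4 1 60 0; -4 1 85 0; -4 1 105 0; -4 1 120 0; -4 1 135 0; -4 1 145 0; -4 1 154 0; -4 1 160 0; -4 1 160 0'
python3 - <<'E'
from h import *
top("w8",.1)
E
python3 -m creep '0 0 0 0; 0 0 0 0; 0 0 0 0; 0 0 0 0; 0 0 0 0; 0 0 0 0; 0 0 0 0; 0 0 0 0' -1
python3 -m creep '0 0 0 0; 0 0 -5 0; 0 0 -15 0; 0 0 -30 0; 0 0 -50 0; 0 0 -80 0; 0 0 -110 0; 0 0 -140 0; 0 0 -165 0; 0 0 -165 0; 0 0 -165 0'
python3 - <<'E'
from h import *
d,W=cloud("wrist"); cv2.imwrite("pics/w9.png",d["color"][:,:,::-1])
row(*slot("wood",-.029),.22,.067)
E
```

```text
t: 11.9
tcp_pos: [0.5065, -0.1803, 0.0607]
tool_rot: [-2.287, -2.152, 0.001]
force: [-0.2, 0.2, -0.1]
gripper_width: 0.0555
top in tool, corrected [-10.4 -35.7 -44.7] [ 13.   35.5 -32.8] 0.0995 [ 0.5069 -0.1806  0.0612]
t: 12.75
tcp_pos: [0.5073, -0.181, 0.062]
tool_rot: [2.287, 2.152, 0.001]
force: [-0.4, 0.6, 5.9]
gripper_width: 0.0312
t: 13.85
tcp_pos: [0.5066, -0.1806, 0.2264]
tool_rot: [2.288, 2.152, 0.0]
force: [-0.7, -0.2, -3.0]
gripper_width: 0.0315
row [378.8 -31.6   5.6] turn -0.128 or 3.014 j6 -0.36 j1 -0.421 t 13.9 tcp [ 0.5059 -0.1803  0.2253] w 0.031
```

View pics/w9.png

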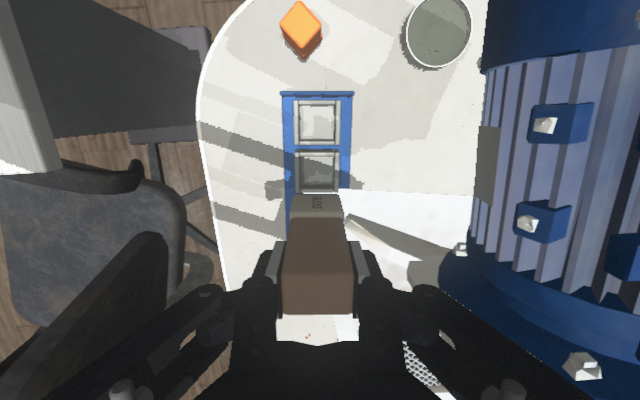

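```bash
python3 -m creep '30 -3 5 0; 75 -6 5 -0.02; 120 -10 5 -0.05; 165 -14 5 -0.08; 210 -18 5 -0.1; 255 -22 5 -0.128; 300 -26 5 -0.128; 340 -29 5 -0.128; 365 -31 5 -0.128; 378 -31.5 5 -0.128; 378 -31.5 5 -0.128; 378 -31.5 5 -0.128'
python3 - <<'E'
from h import *
row(*slot("wood",-.029),.065,.067)
E
```

```text
t: 15.1
tcp_pos: [0.4979, 0.1974, 0.2203]
tool_rot: [-2.145, -2.295, 0.004]
force: [0.7, 0.4, -2.1]
gripper_width: 0.0312
row [  2.6   0.  155.2] turn 0.0 or -3.141 j6 0.232 j1 0.299 t 15.1 tcp [0.4979 0.1974 0.2203] w 0.0312
```

```bash
python3 -m creep '1.5 0 30 0; 1.5 0 65 0; 1.5 0 95 0; 1.5 0 115 0; 1.5 0 130 0; 1.5 0 143 0; 1.5 0 150 0; 1.5 0 155 0; 1.5 0 155 0; 1.5 0 155 0'
python3 - <<'E'
from h import *
d,W=cloud("wrist"); cv2.imwrite("pics/w10.png",d["color"][:,:,::-1])
row(*slot("wood",-.029),.058,.067)
E
```

```text
t: 16.1
tcp_pos: [0.4989, 0.1997, 0.0668]
tool_rot: [2.146, 2.294, 0.001]
force: [0.6, -0.8, -2.6]
gripper_width: 0.0314
row [-0.1 -1.6  8.9] turn -0.0 or 3.141 j6 0.236 j1 0.303 t 16.1 tcp [0.499  0.1999 0.067 ] w 0.0311
```

View pics/w10.png

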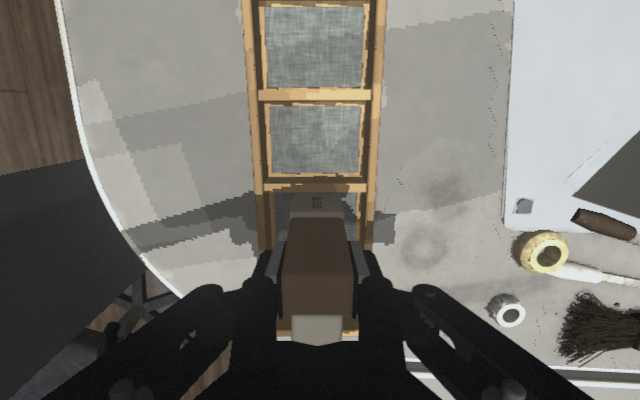

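Brown is in the second pocket from the right, with white visible behind it. I'll lower to the floor and release.

```bash
python3 -m creep '0 0 3 0; 0 0 6 0; 0 0 8 0; 0 0 8 0; 0 0 8 0'
python3 -m creep '0 0 1 0; 0 0 2 0; 0 0 2 0; 0 0 2 0'
python3 -m creep '0 0 0 0; 0 0 0 0; 0 0 0 0; 0 0 0 0; 0 0 0 0' 0.2
python3 -m creep '0 0 -10 0; 0 0 -30 0; 0 0 -60 0; 0 0 -100 0; 0 0 -140 0; 0 0 -160 0; 0 0 -165 0; 0 0 -165 0' 0.3
python3 - <<'E'
from h import *
top("w11",.096); row(*slot("blue",-.029),.22,-.061)
E
```

```text
t: 16.65
tcp_pos: [0.4983, 0.2, 0.0582]
tool_rot: [-2.146, -2.295, 0.0]
force: [0.2, 0.9, -2.2]
gripper_width: 0.0311
t: 17.05
tcp_pos: [0.4984, 0.2001, 0.058]
tool_rot: [2.145, 2.294, 0.001]
force: [-3.5, -0.1, 11.5]
gripper_width: 0.031
t: 17.55
tcp_pos: [0.4983, 0.2, 0.0561]
tool_rot: [-2.146, -2.294, 0.0]
force: [0.3, 0.6, -0.1]
gripper_width: 0.0514
t: 18.35
tcp_pos: [0.4986, 0.2001, 0.2222]
tool_rot: [2.145, 2.294, 0.003]
force: [0.3, -0.2, 0.2]
gripper_width: 0.0554
top in tool, corrected [-10.1 -15.9 123. ] [ 12.5  16.  130.7] 0.0956 [0.4978 0.1998 0.2209]
row [-433.1  -24.6    1. ] turn 0.128 or -3.014 j6 0.236 j1 0.303 t 18.4 tcp [0.4978 0.1998 0.2209] w 0.0556
```

View pics/w11.png

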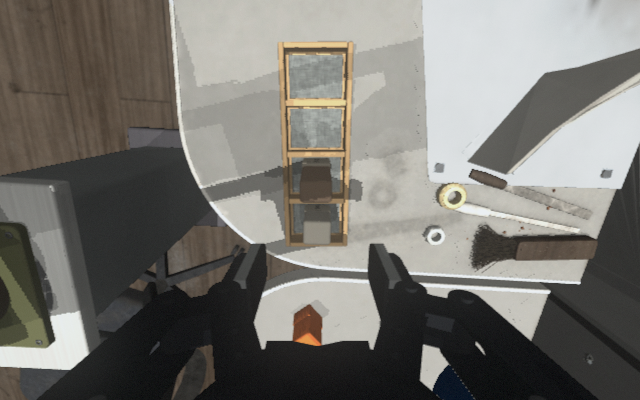

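Brown is standing with its top at 96 mm. Red is next.

```bash
python3 -m creep '-30 -1 0 0.02; -75 -3 0 0.06; -125 -6 0 0.1; -175 -9 0 0.128; -225 -12 0 0.128; -275 -14 0 0.128; -325 -18 0 0.128; -370 -21 0 0.128; -410 -24 0 0.128; -435 -24.5 0 0.128; -435 -24.5 0 0.128; -435 -24.5 0 0.128'
python3 - <<'E'
from h import *
top("w12",.095); row(*slot("blue",-.029),.06,-.061)
E
```

```text
t: 19.6
tcp_pos: [0.5018, -0.2353, 0.2192]
tool_rot: [-2.287, -2.148, 0.001]
force: [-0.1, -0.1, 0.1]
gripper_width: 0.0556
top in tool, corrected [-14.6 -15.3 123. ] [  8.1  15.5 130.5] 0.0945 [ 0.5019 -0.2346  0.2195]
row [  0.3   0.8 159.5] turn -0.0 or 3.141 j6 -0.453 j1 -0.514 t 19.6 tcp [ 0.5019 -0.2346  0.2195] w 0.0553
```

View pics/w12.png

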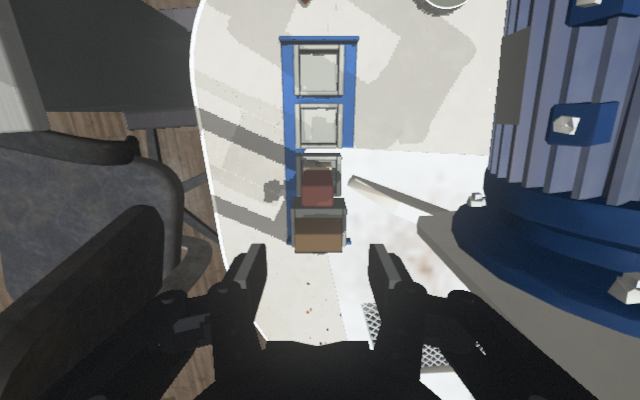

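Run:
```python
from h import *
d,W=cloud("wrist");s=status.read_state();T=R.from_rotvec(s["tool_rot"]).as_matrix()
P=(W-s["tcp_pos"])@T*1000-[1.1,1.6,0]
for z0 in range(20,140,15):
    m=(W[...,2]*1000>z0)&(W[...,2]*1000<z0+15)&(P[...,1]>33)&(P[...,1]<90)&(P[...,0]>-80)&(P[...,0]<30)
    q=P[m]
    if len(q): i=q[:,1].argmin(); print(z0,len(q),q[i].round(1),"x range",q[:,0].min().round(1),q[:,0].max().round(1))
```

```text
20 79 [-31.7  33.  196.1] x range -32.2 -0.9
35 201 [-72.6  33.  169.9] x range -79.6 0.6
50 217 [-75.   33.  169.4] x range -77.4 -2.8
65 228 [-13.6  56.  153.9] x range -18.5 -6.9
80 345 [-17.9  67.2 139.1] x range -28.0 -9.3
95 3 [-25.7  85.6 124.7] x range -26.7 -23.4
```

```bash
python3 -m creep '-3 0 30 0; -3 0 60 0; -3 0 85 0; -3 0 105 0; -3 0 120 0; -3 0 132 0; -3 0 142 0; -3 0 150 0; -3 0 155 0; -3 0 155 0' 0.15
python3 - <<'E'
from h import *
top("w13",.095)
E
```

```text
t: 20.7
tcp_pos: [0.5027, -0.2385, 0.0659]
tool_rot: [-2.287, -2.152, 0.0]
force: [-0.4, -0.1, 0.5]
gripper_width: 0.0491
top in tool, corrected [-10.6 -36.  -34.6] [ 13.   36.  -22.7] 0.0945 [ 0.503  -0.2387  0.0663]
```

View pics/w13.png

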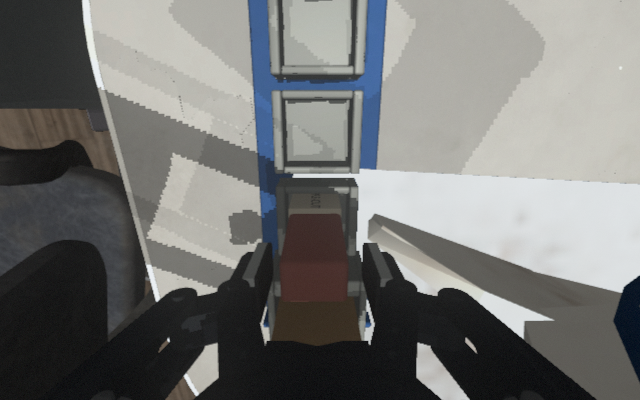

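Red is centred between the pads and the fingers are clear of the guard. Closing and lifting.

```bash
python3 -m creep '0 0 0 0; 0 0 0 0; 0 0 0 0; 0 0 0 0; 0 0 0 0; 0 0 0 0; 0 0 0 0; 0 0 0 0' -1
python3 -m creep '0 0 0 0; 0 0 -5 0; 0 0 -15 0; 0 0 -30 0; 0 0 -50 0; 0 0 -80 0; 0 0 -110 0; 0 0 -140 0; 0 0 -160 0; 0 0 -160 0; 0 0 -160 0'
python3 - <<'E'
from h import *
d,W=cloud("wrist"); cv2.imwrite("pics/w14.png",d["color"][:,:,::-1])
row(*slot("wood",.029),.22,.067)
E
```

```text
t: 21.55
tcp_pos: [0.5031, -0.2389, 0.067]
tool_rot: [2.287, 2.152, 0.0]
force: [-2.8, -0.8, 6.0]
gripper_width: 0.0311
t: 22.65
tcp_pos: [0.5027, -0.2385, 0.2263]
tool_rot: [2.288, 2.152, 0.0]
force: [0.9, 0.1, -2.4]
gripper_width: 0.031
row [494.3 -38.7   5.8] turn -0.128 or 3.014 j6 -0.458 j1 -0.519 t 22.7 tcp [ 0.5021 -0.2381  0.2253] w 0.0307
```

View pics/w14.png

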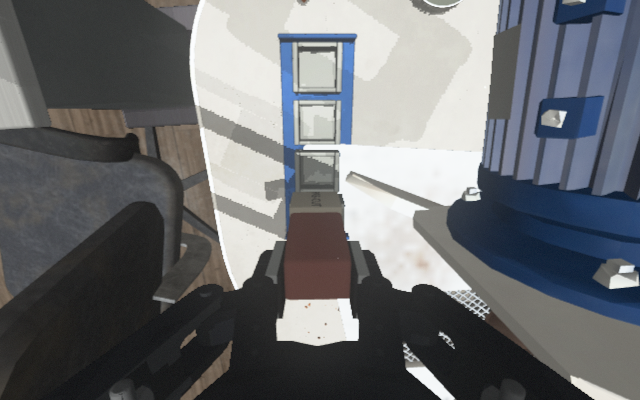

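```bash
python3 -m creep '30 -3 3 0; 78 -6 3 -0.02; 126 -10 3 -0.05; 174 -14 3 -0.08; 222 -18 3 -0.1; 270 -22 3 -0.128; 318 -26 3 -0.128; 366 -30 3 -0.128; 412 -33 3 -0.128; 450 -36 3 -0.128; 480 -38 3 -0.128; 494 -38.5 3 -0.128'
python3 -m creep '0 0 0 0; 0 0 0 0'
python3 - <<'E'
from h import *
row(*slot("wood",.029),.07,.067)
E
```

```text
t: 23.9
tcp_pos: [0.4931, 0.2591, 0.2211]
tool_rot: [-2.141, -2.296, 0.005]
force: [0.1, 0.3, -1.6]
gripper_width: 0.0313
t: 24.1
tcp_pos: [0.4939, 0.2557, 0.2221]
tool_rot: [-2.145, -2.295, 0.005]
force: [0.4, -1.1, -1.0]
gripper_width: 0.0312
row [  2.2   0.2 152.1] turn 0.0 or -3.141 j6 0.335 j1 0.402 t 24.1 tcp [0.4939 0.2557 0.2221] w 0.0312
```

```bash
python3 -m creep '1.5 0 30 0; 1.5 0 65 0; 1.5 0 95 0; 1.5 0 115 0; 1.5 0 130 0; 1.5 0 143 0; 1.5 0 149 0; 1.5 0 152 0; 1.5 0 152 0; 1.5 0 152 0'
python3 - <<'E'
from h import *
d,W=cloud("wrist"); cv2.imwrite("pics/w15.png",d["color"][:,:,::-1])
row(*slot("wood",.029),.062,.067)
E
```

```text
t: 25.1
tcp_pos: [0.4951, 0.2584, 0.072]
tool_rot: [2.145, 2.294, 0.002]
force: [-0.6, 0.3, -1.6]
gripper_width: 0.0306
row [-0.8 -1.5 10.1] turn 0.0 or -3.142 j6 0.339 j1 0.406 t 25.1 tcp [0.495  0.2585 0.0721] w 0.0308
```

View pics/w15.png

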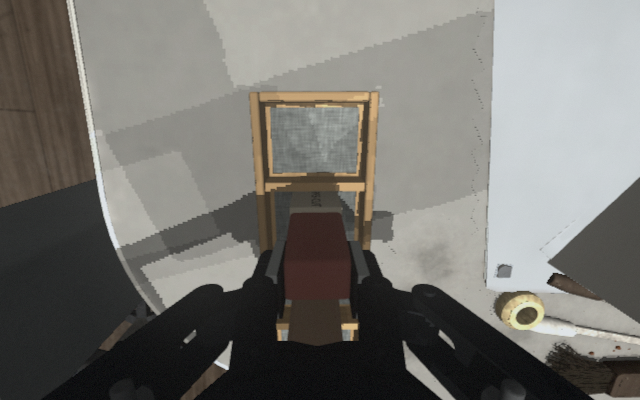

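Red sits well in the third pocket from the right. Lowering and releasing.

```bash
python3 -m creep '0 0 3 0; 0 0 6 0; 0 0 8 0; 0 0 9 0; 0 0 9 0'
python3 -m creep '0 0 1 0; 0 0 2 0; 0 0 2 0; 0 0 2 0'
python3 -m creep '0 0 0 0; 0 0 0 0; 0 0 0 0; 0 0 0 0; 0 0 0 0' 0.2
python3 -m creep '0 0 -10 0; 0 0 -30 0; 0 0 -60 0; 0 0 -100 0; 0 0 -140 0; 0 0 -160 0; 0 0 -160 0; 0 0 -160 0' 0.55
python3 - <<'E'
from h import *
top("w16",.091); row(*slot("blue",-.087),.22,-.061)
E
```

```text
t: 25.65
tcp_pos: [0.4944, 0.2583, 0.063]
tool_rot: [-2.146, -2.295, -0.0]
force: [-1.7, -0.3, 5.5]
gripper_width: 0.0309
t: 26.05
tcp_pos: [0.4944, 0.2584, 0.0629]
tool_rot: [2.145, 2.295, 0.002]
force: [-5.5, -2.4, 18.7]
gripper_width: 0.0311
t: 26.55
tcp_pos: [0.4944, 0.2582, 0.06]
tool_rot: [-2.146, -2.294, 0.001]
force: [0.5, 0.8, -0.5]
gripper_width: 0.0511
t: 27.35
tcp_pos: [0.4943, 0.2582, 0.2207]
tool_rot: [2.146, 2.294, 0.001]
force: [-0.0, -0.5, -0.0]
gripper_width: 0.0666
top in tool, corrected [ -8.8 -16.3 126.5] [ 13.4  15.1 134.5] 0.0905 [0.4936 0.2579 0.2196]
row [-5.488e+02 -3.180e+01 -1.000e-01] turn 0.128 or -3.014 j6 0.339 j1 0.406 t 27.4 tcp [0.4936 0.2579 0.2196] w 0.0657
```

View pics/w16.png

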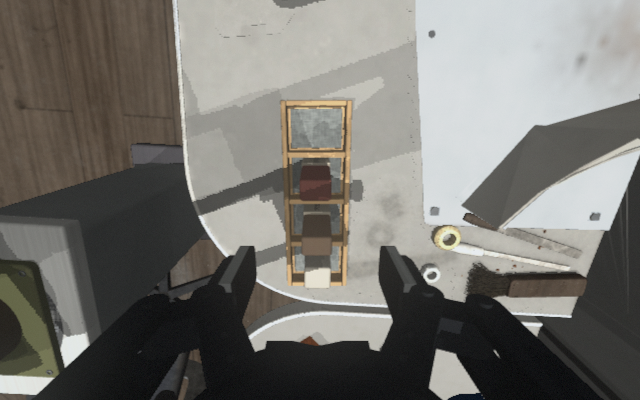

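Red is standing with its top at 91 mm. The block is next.

```bash
python3 -m creep '-30 -1 0 0.02; -78 -3 0 0.06; -126 -6 0 0.1; -174 -9 0 0.128; -222 -12 0 0.128; -270 -14 0 0.128; -318 -18 0 0.128; -366 -21 0 0.128; -414 -24 0 0.128; -462 -27 0 0.128; -505 -30 0 0.128; -530 -31 0 0.128'
python3 -m creep '-10 -1 0 0; -17 -1 0 0; -17 -1 0 0; -17 -1 0 0'
python3 - <<'E'
from h import *
top("w17",.091); row(*slot("blue",-.087),.06,-.061)
E
```

```text
t: 28.6
tcp_pos: [0.4976, -0.2756, 0.218]
tool_rot: [-2.289, -2.148, 0.003]
force: [-0.3, 0.2, -0.0]
gripper_width: 0.0659
t: 29.0
tcp_pos: [0.4967, -0.288, 0.2199]
tool_rot: [-2.286, -2.153, -0.0]
force: [0.2, 0.7, -0.0]
gripper_width: 0.0662
top in tool, corrected [-13.9 -22.6 127.9] [  8.7  27.8 135.1] 0.09 [ 0.4969 -0.288   0.2202]
row [ -3.9   2.1 160.1] turn 0.001 or -3.14 j6 -0.54 j1 -0.599 t 29.1 tcp [ 0.4969 -0.288   0.2202] w 0.0663
```

View pics/w17.png

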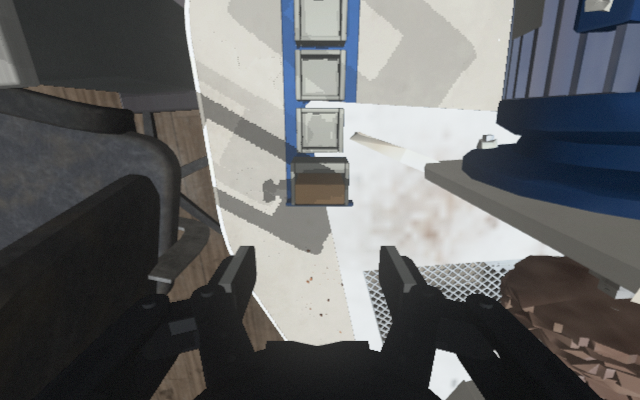

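```bash
python3 -m creep '-3 2.5 30 0; -3 2.5 60 0; -3 2.5 85 0; -3 2.5 105 0; -3 2.5 120 0; -3 2.5 132 0; -3 2.5 142 0; -3 2.5 150 0; -3 2.5 156 0; -3 2.5 159 0; -3 2.5 159 0'
python3 - <<'E'
from h import *
top("w18",.091)
d,W=cloud("wrist");s=status.read_state();T=R.from_rotvec(s["tool_rot"]).as_matrix()
P=(W-s["tcp_pos"])@T*1000-[1.1,1.6,0]
m=(abs(W[...,2]-.09)<.006)&(P[...,0]>-2)&(P[...,0]<9)
print(np.histogram(P[m][:,1],bins=range(-40,42,2)))
E
```

```text
t: 30.15
tcp_pos: [0.4992, -0.2927, 0.0612]
tool_rot: [-2.288, -2.152, 0.0]
force: [-0.3, 0.5, 0.8]
gripper_width: 0.0664
top in tool, corrected [-11.1 -36.  -35.5] [ 13.8  36.  -23.5] 0.0899 [ 0.4994 -0.2929  0.0615]
(array([  0,   0,   0, 158,   0,   0,   0,  60,  93,  85,  92,  90,  89,
        88,  88,  95,  87,  95,  88,  84, 100,  89,  86,  99,  87,  83,
        90,  89,  92,  90,  92,  75,   9,   0,   0,   0, 158,   0,   0,
         0]), array([-40, -38, -36, -34, -32, -30, -28, -26, -24, -22, -20, -18, -16,
       -14, -12, -10,  -8,  -6,  -4,  -2,   0,   2,   4,   6,   8,  10,
        12,  14,  16,  18,  20,  22,  24,  26,  28,  30,  32,  34,  36,
        38,  40]))
```

View pics/w18.png

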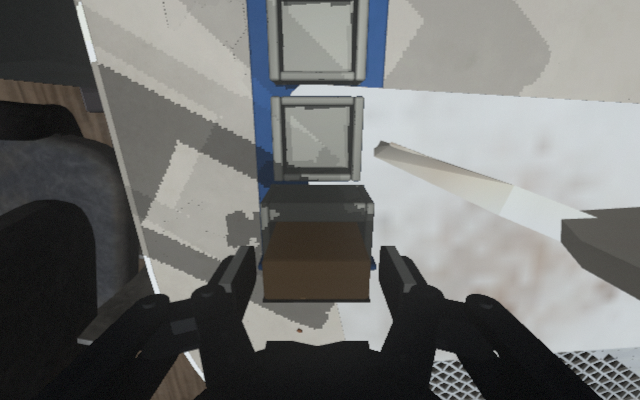

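The block is centred within 0.5 mm between the fingers. Closing, then drawing it straight up.

```bash
python3 -m creep '0 0 0 0; 0 0 0 0; 0 0 0 0; 0 0 0 0; 0 0 0 0; 0 0 0 0; 0 0 0 0' -1
python3 -m creep '0 0 0 0; 0 0 -3 0; 0 0 -8 0; 0 0 -15 0; 0 0 -23 0; 0 0 -32 0; 0 0 -42 0; 0 0 -55 0; 0 0 -55 0'
python3 -m creep '0 0 -15 0; 0 0 -40 0; 0 0 -70 0; 0 0 -95 0; 0 0 -105 0; 0 0 -105 0; 0 0 -105 0'
python3 - <<'E'
from h import *
d,W=cloud("wrist"); cv2.imwrite("pics/w19.png",d["color"][:,:,::-1])
row(*slot("wood",.087),.22,.067)
E
```

```text
t: 30.95
tcp_pos: [0.4996, -0.293, 0.062]
tool_rot: [2.287, 2.152, 0.0]
force: [-1.0, 0.3, 5.5]
gripper_width: 0.0492
t: 31.85
tcp_pos: [0.5007, -0.2937, 0.1189]
tool_rot: [2.285, 2.15, 0.002]
force: [0.7, -0.8, -1.6]
gripper_width: 0.0494
t: 32.55
tcp_pos: [0.4986, -0.2922, 0.2202]
tool_rot: [-2.287, -2.151, 0.001]
force: [-0.3, -0.9, -0.9]
gripper_width: 0.0489
row [605.9 -45.7   0.7] turn -0.128 or 3.014 j6 -0.542 j1 -0.603 t 32.6 tcp [ 0.4983 -0.2921  0.2197] w 0.0492
```

View pics/w19.png

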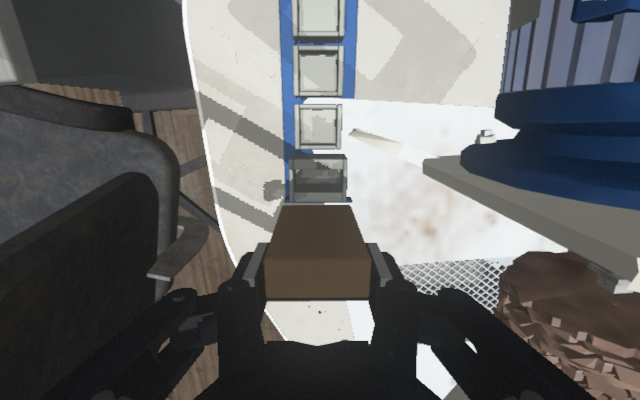

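The block is held and all four sockets are empty.

```bash
python3 -m creep '30 -3 0 0; 78 -6 0 -0.02; 126 -10 0 -0.05; 174 -14 0 -0.08; 222 -18 0 -0.1; 270 -22 0 -0.128; 318 -26 0 -0.128; 366 -30 0 -0.128; 414 -33 0 -0.128; 462 -36 0 -0.128; 510 -39 0 -0.128; 545 -41 0 -0.128'
python3 -m creep '30 -3 0 0; 52 -4.5 0 0; 61 -5 0 0; 61 -5 0 0; 61 -5 0 0'
python3 - <<'E'
from h import *
row(*slot("wood",.087),.07,.067)
E
```

```text
t: 33.8
tcp_pos: [0.4903, 0.2564, 0.2194]
tool_rot: [-2.143, -2.295, 0.004]
force: [0.7, -0.7, -1.0]
gripper_width: 0.0492
t: 34.3
tcp_pos: [0.4822, 0.3132, 0.2204]
tool_rot: [2.146, 2.294, -0.004]
force: [-0.1, -0.8, -0.7]
gripper_width: 0.0491
row [  2.1   7.9 150.4] turn -0.0 or 3.141 j6 0.436 j1 0.503 t 34.3 tcp [0.4822 0.3132 0.2204] w 0.0491
```

```bash
python3 -m creep '1.5 8 30 0; 1.5 8 60 0; 1.5 8 85 0; 1.5 8 105 0; 1.5 8 115 0; 1.5 8 121 0; 1.5 8 121 0; 1.5 8 121 0'
python3 - <<'E'
from h import *
d,W=cloud("wrist"); cv2.imwrite("pics/w20.png",d["color"][:,:,::-1])
row(*slot("wood",.087),.06,.067)
E
```

```text
t: 35.1
tcp_pos: [0.4912, 0.3164, 0.1012]
tool_rot: [2.146, 2.294, 0.002]
force: [-0.0, -0.2, -0.8]
gripper_width: 0.0492
row [-1.  -1.8 41.4] turn -0.0 or 3.141 j6 0.434 j1 0.5 t 35.1 tcp [0.4913 0.3166 0.1015] w 0.0491
```

View pics/w20.png

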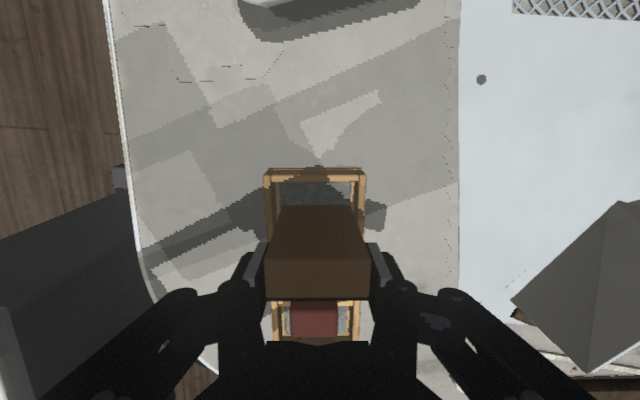

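The block is aligned with the leftmost pocket, with red visible behind it. Lowering.

```bash
python3 -m creep '-1 -1 10 0; -1 -1 20 0; -1 -1 29 0; -1 -1 35 0; -1 -1 39 0; -1 -1 41 0; -1 -1 41 0'
python3 -m creep '0 0 1 0; 0 0 2 0; 0 0 2 0; 0 0 2 0'
python3 - <<'E'
from h import *
d,W=cloud("wrist"); cv2.imwrite("pics/w21.png",d["color"][:,:,::-1])
E
```

```text
t: 35.85
tcp_pos: [0.4893, 0.3153, 0.0589]
tool_rot: [-2.146, -2.295, 0.001]
force: [0.0, 0.2, -0.7]
gripper_width: 0.0488
t: 36.25
tcp_pos: [0.4898, 0.3155, 0.0581]
tool_rot: [2.145, 2.294, 0.002]
force: [-1.1, -0.1, 5.2]
gripper_width: 0.049
```

View pics/w21.png

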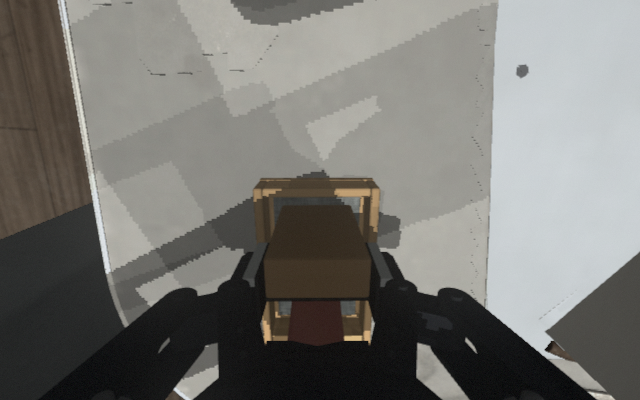

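The wrist force has gone from −0.7 to +5.2 N, so the block is on the pocket floor. Releasing, retreating and checking.

```bash
python3 -m creep '0 0 0 0; 0 0 0 0; 0 0 0 0; 0 0 0 0; 0 0 0 0' 0.5
python3 -m creep '0 0 -10 0; 0 0 -30 0; 0 0 -60 0; 0 0 -100 0; 0 0 -140 0; 0 0 -170 0; 0 0 -170 0; 0 0 -170 0'
python3 -m creep '-20 0 0 0; -50 0 0 0; -70 0 0 0; -70 0 0 0; -70 0 0 0'
python3 - <<'E'
from h import *
cw,a=fr("wood")
d,W=cloud("wrist"); cv2.imwrite("pics/w22.png",d["color"][:,:,::-1])
ds,Ws=cloud("scene"); cv2.imwrite("pics/s22.png",cv2.resize(ds["color"][130:330,130:470],None,fx=2.2,fy=2.2)[:,:,::-1])
for cam,WW,bias in(("wrist",W,[.0016,.0011]),("scene",Ws,[-.0035,-.0025])):
  q=WW.copy(); q[...,:2]-=bias
  rel=q[...,:2]-cw; lx=rel[...,0]*np.cos(a)+rel[...,1]*np.sin(a); ly=-rel[...,0]*np.sin(a)+rel[...,1]*np.cos(a)
  for n,zt,yc in(("white",.066,-.087),("brown",.096,-.029),("red",.091,.029),("block",.087,.087)):
    m=(abs(WW[...,2]-zt)<.006)&(abs(ly-yc)<.028)&(abs(lx)<.035)
    if m.sum(): print(cam,n,m.sum(),"x",lx[m].min().round(3),lx[m].max().round(3),"y",ly[m].min().round(3),ly[m].max().round(3),"z",np.median(WW[m][:,2]).round(4))
for n,p in dict(tin=(344,214),nut=(293,196),ring=(277,188)).items(): print(n,Ws[p[1],p[0]].round(4))
print(status.read_state()["t"])
E
```

```text
t: 36.8
tcp_pos: [0.4894, 0.3153, 0.0571]
tool_rot: [-2.146, -2.295, 0.0]
force: [-0.4, 0.4, -0.6]
gripper_width: 0.0641
t: 37.6
tcp_pos: [0.4898, 0.3155, 0.2288]
tool_rot: [2.145, 2.294, 0.004]
force: [-0.1, 0.2, -1.3]
gripper_width: 0.0643
t: 38.1
tcp_pos: [0.4934, 0.2451, 0.2261]
tool_rot: [-2.146, -2.292, 0.003]
force: [-0.0, 0.1, -0.0]
gripper_width: 0.064
wrist white 597 x -0.014 0.018 y -0.1 -0.07 z 0.0657
wrist brown 616 x -0.015 0.016 y -0.038 -0.016 z 0.0954
wrist red 705 x -0.016 0.016 y 0.019 0.042 z 0.0905
wrist block 1248 x -0.025 0.025 y 0.079 0.1 z 0.0861
scene white 123 x -0.015 0.019 y -0.101 -0.07 z 0.0638
scene brown 88 x -0.016 0.016 y -0.039 -0.016 z 0.094
scene red 84 x -0.017 0.015 y 0.016 0.041 z 0.089
scene block 127 x -0.025 0.026 y 0.077 0.101 z 0.0844
tin [ 0.6493 -0.0291  0.0077]
nut [0.6548 0.1199 0.0111]
ring [0.6621 0.1738 0.0154]
38.2
```

View pics/w22.png

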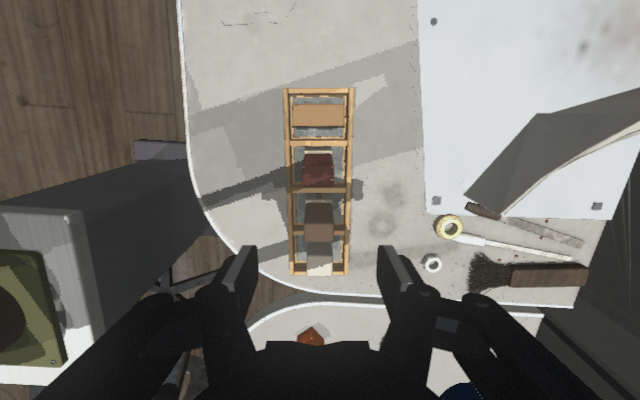

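View pics/s22.png

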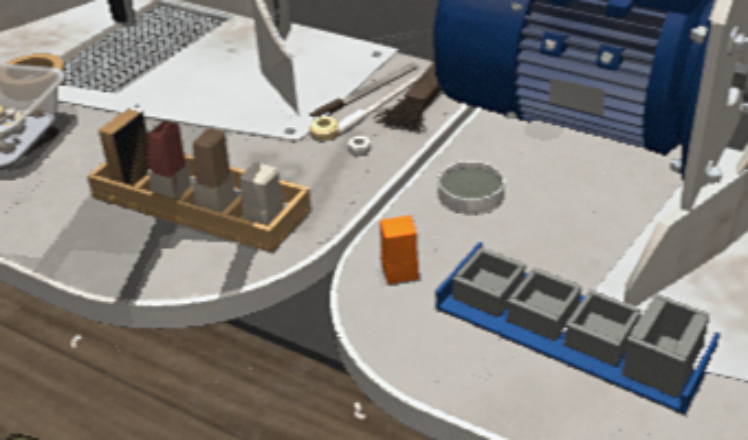

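All four stand upright in mirrored order, every top is at the expected height, and the bystanders are where they were. Handing in.

```bash
python3 -m creep '0 0 0 0; 0 0 0 0; 0 0 0 0' ; python3 -c "
from bench import r
print(r.sign_off())"
```

```text
t: 38.5
tcp_pos: [0.4941, 0.246, 0.2272]
tool_rot: [-2.145, -2.295, 0.0]
force: [-0.6, -0.2, -0.1]
gripper_width: 0.0641
the job is handed in; nothing more can be done
None
```

I moved all four pieces into the wooden rack in reverse order and handed the job in at about 38.5 s; no verdict was reported. From left to right in the wooden rack they now stand block, red, brown, white; in the blue rack they stood white, brown, red, block.

**Last checks (wrist and scene cameras):**
- **Heights:** the tops measured about 86, 90.5, 95.5 and 66 mm, within 1 mm of standing on the pocket floor. The scene camera read about 2 mm lower, as it had done at the start.
- **Positions:** each piece is within about 3 mm of its pocket centre. The exception is a reading of up to 4 mm along the row for the block.
- **Upright and released:** all four look upright in both views. The gripper is open and about 13 cm above the tallest of them.
- **Bystanders:** readings for the tin, nut and ring differ by no more than about 6 mm from the start, which I put down to depth noise at single pixels. Nothing in the moves went near them.

**Disagreement:** the two cameras differed by about 5 mm in x and 3.5 mm in y. I settled it by measuring where the fingers appear in the wrist view, and each grasp and placing then came out centred.

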